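Latch the sample carriage of a vial photometer and start the reading

TASK

One carriage of the photometer holds the capped sample vial, the other only a short blanking plug. With the fingertips, push the vial's carriage all the way in against its spring to the stop by its thumb plate, then let go of it so that it springs back a little and latches on its stop pin; after that press the round start key on top of the instrument fully down and let it come up again. Leave the plug's carriage out, do not lift or tip the vial or the plug, and leave everything else where it stands.

Things in the scene. Friction and masses are not known exactly. Their poses are not given: they have to be found in the camera images.
- photometer: two-channel photometer, fixed; origin on the worktop, x to its back, y left, z up. In mm in this frame: deck x -122 to -55, top z 28; behind it the white-topped optical head, x -56 to 76, y -90 to 90, top z 86, two tunnels. Carriages run along x at y +42 (left) and -42 (right) into the tunnels. By each, at x -62, y +-59, a sprung stop pin: steel bracket, black knob 12 wide, top z 80 (88 at most).
- carriage_left (a joint): left carriage, m: 0 = out (rest), 0.050 = in at its stop; grows along photometer +x. Spring resists with 5 N at 0, 8 N at 0.050; the stop pin adds 2 to 3 N while it climbs a tooth (0.020 to 0.030). Past about 0.040 the pin drops behind the tooth by itself, and on release the carriage returns to about 0.039 and is held. Released earlier it returns to 0. Latched, it cannot be pulled out.
- carriage_right (a joint): the same for the right carriage.
- start_key (a joint): travel of the start key in metres: 0 = up, 0.004 = fully down; sprung, about 1.2 N to start and 4 N fully down.
- plate_left (a point): on the front face of the left carriage's white upright thumb plate, 60 mm above the worktop, centred across it; moves with the carriage. Plate 44 mm wide (along photometer y), 6 mm thick, from z 30 to z 80 mm; its front face looks along photometer -x, 8 mm ahead of the base when the carriage is out.
- plate_right (a point): the same point on the right carriage's thumb plate.
- pocket_left (a point): centre of the floor of the left carriage's pocket, 32 mm above the worktop, 55 mm behind the front face of the plate; the pocket is 14 mm square and 14 mm deep.
- pocket_right (a point): the same for the right carriage's pocket.
- start_key_top (a point): centre of the top face of the round start key on the right half of the photometer's cover: 24 mm wide, top 93 mm above the worktop, 7 mm above the cover; pressed straight down. Nothing near it stands higher.
- vial_mid (a point): middle of the sample vial, a small clear glass vial with a crimped cap, 12 mm wide and 34 mm high, standing loose in the pocket of one carriage (left or right differs from run to run), its top 66 mm above the worktop; this point is 17 mm above its foot.
- plug_mid (a point): middle of the blanking plug, a solid black stepped plug 22 mm high, 12 mm wide with a 17 mm head, standing loose in the pocket of the other carriage; this point is 11 mm above its foot.
- spare_a_mid (a point): middle of a spare vial (12 x 34 mm) standing on the worktop to the left of the photometer; stays there.
- spare_b_mid (a point): middle of a second spare vial beside it; stays there.
- filter_mid (a point): middle of a syringe filter (disc 26 mm wide, 14 mm high) lying to the right of the photometer; stays there.
- timer_mid (a point): middle of a flat bench timer (62 x 66 x 16 mm) on the right of the worktop; stays there.

How it is judged (in metres and radians):
On the way, in this order (a step that is already met when the one before it is completed fails the run):
1. the carriage with the vial is pushed in to its stop (((y of vial_mid in the frame of photometer above 0.02 m and value of joint carriage_left above 0.0455 m and value of joint carriage_right below 0.012 m) or (y of vial_mid in the frame of photometer below -0.02 m and value of joint carriage_right above 0.0455 m and value of joint carriage_left below 0.012 m))), for 0.02 s.
2. it is let go, has come back and stays latched on its stop pin (((y of vial_mid in the frame of photometer above 0.02 m and value of joint carriage_left between 0.036 and 0.0425 m and value of joint carriage_right below 0.004 m) or (y of vial_mid in the frame of photometer below -0.02 m and value of joint carriage_right between 0.036 and 0.0425 m and value of joint carriage_left below 0.004 m)) and contact force between the fingers and photometer below 0.3 N), for 0.2 s.
3. the start key is pressed down with the carriage latched (((y of vial_mid in the frame of photometer above 0.02 m and value of joint carriage_left between 0.036 and 0.0425 m and value of joint carriage_right below 0.004 m) or (y of vial_mid in the frame of photometer below -0.02 m and value of joint carriage_right between 0.036 and 0.0425 m and value of joint carriage_left below 0.004 m)) and value of joint start_key above 0.003 m), for 0.05 s.
At the end, for the whole second after the job is handed in: the carriage with the vial is latched on its stop pin (travel 36 to 42.5 mm of 50), the carriage with the plug is out (within 4 mm), the start key is up again (within 1 mm), and vial and plug stand in their pockets (height within 4 mm, both upright within 14 degrees) (((y of vial_mid in the frame of photometer above 0.02 m and value of joint carriage_left between 0.036 and 0.0425 m and value of joint carriage_right below 0.004 m) or (y of vial_mid in the frame of photometer below -0.02 m and value of joint carriage_right between 0.036 and 0.0425 m and value of joint carriage_left below 0.004 m)) and value of joint start_key below 0.001 m and angle between each of plug_mid, vial_mid's own z axis and vertical below 0.25 rad and z of vial_mid in the frame of photometer between 0.045 and 0.053 m and z of plug_mid in the frame of photometer between 0.039 and 0.047 m); the robot touches nothing.
It fails at once if the plug's carriage is pushed in more than 12 mm ((y of vial_mid in the frame of photometer above 0.02 m and value of joint carriage_right above 0.012 m) or (y of vial_mid in the frame of photometer below -0.02 m and value of joint carriage_left above 0.012 m)).
It fails at once if the start key is pressed before a carriage is in (value of joint start_key above 0.003 m and value of joint each of carriage_left, carriage_right below 0.03 m).
It fails at once if the vial or the plug is lifted out of its pocket, or tipped over (z of vial_mid in the frame of photometer above 0.059 m or angle between any of vial_mid, plug_mid's own z axis and vertical above 0.5 rad or z of plug_mid in the frame of photometer above 0.053 m).
It fails at once if a spare vial, the syringe filter or the timer is moved more than 20 mm or tipped over (distance of any of spare_a_mid, spare_b_mid, filter_mid, timer_mid from where it was at the start of the episode above 0.02 m or angle between any of spare_a_mid, spare_b_mid, filter_mid, timer_mid's own z axis and vertical above 0.5 rad).
It also fails if it takes over 45 s, if anything falls off the work surface, if the arm or the gripper's body presses on something with over 40 N, if the wrist force passes 120 N, or if a joint passes its speed limit or range.

ROBOT

A 6-joint arm with a two-finger parallel gripper is mounted at the origin on a cart in front of the work surface, level with it; the furniture and walls round the work are solid. World frame = base frame: x ahead of the robot, y to its left, z up, the work surface at z = 0. Lengths are in m, angles in degrees, forces in N, time in s.
With the tool pointing down it reaches from about 0.325 to 0.775 m from the base axis. Payload 5.5 kg.
Tool frame: the origin (TCP) lies between the finger pads; the fingertips stand arm.tips_ahead ahead of it and the grasp point (between the pads) lies 6 mm ahead of it (arm.tips_ahead is the distance from the TCP to the fingertips, in m); z points along the fingers, y is the line along which they close (so a half turn about z gives the same grasp; the last joint's range is limited). The gripper opens to 88 mm and grips with 3 to 60 N. Pads are 20 mm wide; open, the fingers measure 115 mm over their backs; the gripper's body (75 mm by 178 mm) begins 61 mm behind the grasp point.
Start: joints at [-75.212, 5.22, 70.514, -0, 104.267, -3.249], TCP at [0.186, -0.571, 0.248] pointing down, gripper open.
Joint ranges: [-164.24, 164.24], [-49.07, 125.15], [9.68, 141.18], [-86.29, 266.29], [3.28, 154.24], [-151.56, 151.56]. Speed limits (degrees/s): [147.25, 147.25, 172.46, 180, 180, 180].

INTERFACE

Orientations are given as a 3x3 rotation matrix whose columns are the frame's x, y, z axes.
In Python, from cell import arm, vision, nets gives the robot as it stands.
- The arm moves only by the tool apply_moves, never from a script. Its argument "series" is a list of rows, each a list of 3 entries, a list of its own where there are three numbers: the closure, from -1 (fully open) to 1 (shut), so that 0 is half open, then the shift along the tool's x, y, z in m, then the turn, a rotation vector about the tool's x, y, z in degrees. In form: [[fingers, [dx, dy, dz], [ax, ay, az]], ...]. A call has exactly 5 rows; each row shifts and turns the commanded pose from where the row before left it, along the tool's axes as they then stand; what a row does not reach is not made up. A row lasts 1/10 s, in which the tool goes at most 50 mm and 8.59 degrees, less where a joint would pass 70% of its speed; a pose out of reach is approached as far as the arm can. A call is refused whole if a number of a shift passes 0.05 or a number of a turn 8.59, either way. A call with a gripper value outside its range is refused whole. The fingers move at their own pace and stop on an object; "force" is the grip in N (left out, the last holds). Time passes only in rows, so rows that do not move let the fingers close, or fill a call up. It gives the time, the measured TCP pose, the force, the opening and the grip force at its end, in the units of the state.
- arm.sense(): the state, without advancing time (a new reading comes with each control period).
- vision.capture(name): name is "scene" or "side" or "wrist"; returns the picture (420x560x3 uint8, blue, green, red); there is no depth.
- vision.camera_info(name): a dict with "fx", "fy", "cx", "cy" (pixels), "T" (4x4, takes a point from camera to world coordinates). Camera axes: x right, y down, z forward; pixel columns grow to the right and rows downward; lengths in m; the calibration is good to about 2 mm. The wrist camera is an equidistant fisheye: a pixel r from the principal point sees the ray r / f radians off the axis. A picture is of the moment at which its call begins: read the wrist's pose just before it. camera_info takes no time and is no camera call; for the wrist camera it gives the pose at the moment of the call.
- arm.hand_in(): hands the job in; it is judged then, once.
Trained networks look in the newest picture that a camera, given by its name, has taken for a name from the list of things; names that differ only in an ending like _2 or _b are one class to them, and where a whole thing is asked for, a point or a joint stands for the part that bears it (a point fixed in the world has none). Each returns a list of dicts, best first, with "confidence" (0 to 1); they miss things now and then, are a little off and sometimes report something else, mostly with a low value. They report only what shows in the picture. A call takes as long as a camera call.
- nets.boxes_of(camera, thing): "uv" ([column, row] in pixels, amid what is visible of it).
- nets.regions_of(camera, thing): "pixels" (420x560 bool, what is visible of it) and "uv" ([column, row] in pixels, amid what is visible of it).
- nets.landmark_of(camera, thing): "uv" ([column, row] in pixels: a listed point, or the origin of a listed thing).
The state is a dict: "time": time; "qpos": joint angles; "joint_vel": joint speeds; "joint_efforts": joint torques, N m; "ee_pos": TCP position; "orientation": TCP orientation; "wrist_force": force on the tool from outside, world axes, zero at the start; "ft_torque": the same for the moment, N m; "grip_width": finger opening in m; "grip_force": force on a finger pad.
Only numpy, scipy, OpenCV 4.12 (cv2) and the standard library are available. Lean on these libraries where they do the work, as an engineer would, in place of code of your own. Each camera call takes 0.05 s, during which the arm holds its last target. There are 200 camera calls.

## Working session

There is one attempt and no reset: what is moved stays moved. The work goes in short steps, Python scripts to look and compute and a tool call to move; the robot and the scene stay as the last step left them, time stands still between calls to the robot, and variables do not carry over. Pictures are saved under pics/ and viewed, at most 10 in all, crops included, and the job is handed in when it is done.

Besides the shell and the picture viewer there is one more tool, called as a command line: name --argument value ..., lists and objects as JSON in quotes. apply_moves: Moves the arm, as the interface text tells. Its arguments: {"type":"object","properties":{"series":{"type":"array"},"force":{"type":"number"}},"required":["series"]}

```bash
mkdir -p pics; cat > h.py <<'E'
from cell import arm, vision, nets
import numpy as np, cv2
def ray(cam,uv,info=None):
    c=info or vision.camera_info(cam);T=np.array(c["T"])
    x=(uv[0]-c["cx"])/c["fx"];y=(uv[1]-c["cy"])/c["fy"]
    if cam=="wrist":
        r=np.hypot(x,y);d=np.array([np.sin(r)*x/r,np.sin(r)*y/r,np.cos(r)]) if r>1e-9 else np.array([0,0,1.])
    else: d=np.array([x,y,1.])
    d=T[:3,:3]@d;return T[:3,3],d/np.linalg.norm(d)
def tri(rays):
    A=sum(np.eye(3)-np.outer(d,d) for o,d in rays);b=sum((np.eye(3)-np.outer(d,d))@o for o,d in rays)
    p=np.linalg.solve(A,b);return p,[float(np.linalg.norm(np.cross(p-o,d))) for o,d in rays]
def onz(r,z): o,d=r;return o+d*(z-o[2])/d[2]
E
python3 - <<'E'
from h import *
s=arm.sense();print(s["time"],s["ee_pos"],np.round(s["orientation"],3),s["grip_width"],getattr(arm,'tips_ahead',None))
ims=[vision.capture(n) for n in("scene","side")]
cv2.imwrite("pics/a.png",ims[0]);cv2.imwrite("pics/b.png",ims[1])
for t in["plate_left","plate_right","start_key_top","vial_mid","plug_mid","pocket_left","pocket_right","photometer"]:
    R=[];o=[]
    for c in("scene","side"):
        L=nets.landmark_of(c,t)
        o.append([(np.round(l["uv"]).tolist(),round(l["confidence"],2)) for l in L[:3]])
        if L:R.append(ray(c,L[0]["uv"]))
    print(t,o)
    if len(R)==2:print("   ",tri(R))
E
```

```text
0.0 [ 0.18570322 -0.57028075  0.24650793] [[ 0.951  0.31  -0.001]
 [ 0.31  -0.951  0.002]
 [ 0.    -0.002 -1.   ]] 0.08760960798962528 0.025
plate_left [[([237.0, 205.0], 0.56), ([270.0, 225.0], 0.51)], [([336.0, 233.0], 0.86), ([286.0, 277.0], 0.6)]]
    (array([0.50344615, 0.01441394, 0.0603274 ]), [0.003082563729546449, 0.003082563729546363])
plate_right [[([246.0, 219.0], 0.63), ([237.0, 206.0], 0.23)], [([331.0, 210.0], 0.63)]]
    (array([ 0.49600536, -0.07204026,  0.06048358]), [0.00039606900947508985, 0.0003960690094750952])
start_key_top [[([269.0, 225.0], 0.55), ([301.0, 201.0], 0.42)], [([258.0, 197.0], 0.54)]]
    (array([ 0.59382383, -0.09133689,  0.0583349 ]), [0.05124258922209438, 0.05124258922209438])
vial_mid [[([271.0, 219.0], 0.58)], [([303.0, 218.0], 0.64)]]
    (array([ 0.55414849, -0.07336016,  0.04599003]), [0.0031381175731292265, 0.003138117573129271])
plug_mid [[([254.0, 207.0], 0.36)], [([304.0, 242.0], 0.52)]]
    (array([0.55561591, 0.01836325, 0.04325333]), [0.0013351074825443505, 0.0013351074825443516])
pocket_left [[([255.0, 212.0], 0.94)], [([302.0, 247.0], 0.69)]]
    (array([0.55748386, 0.01252567, 0.02949019]), [0.0021914409779357955, 0.002191440977935814])
pocket_right [[([267.0, 225.0], 0.9)], [([300.0, 225.0], 0.69)]]
    (array([ 0.55369175, -0.06558349,  0.03035328]), [0.003164712896469036, 0.00316471289646924])
photometer [[([286.0, 222.0], 0.69), ([261.0, 215.0], 0.34)], [([264.0, 250.0], 0.89)]]
    (array([ 0.62675677, -0.02379646,  0.00254984]), [0.0025026984895929636, 0.0025026984895929537])
```

View pics/a.png

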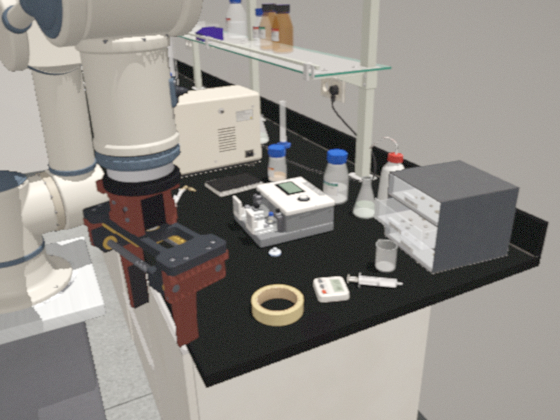

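View pics/b.png

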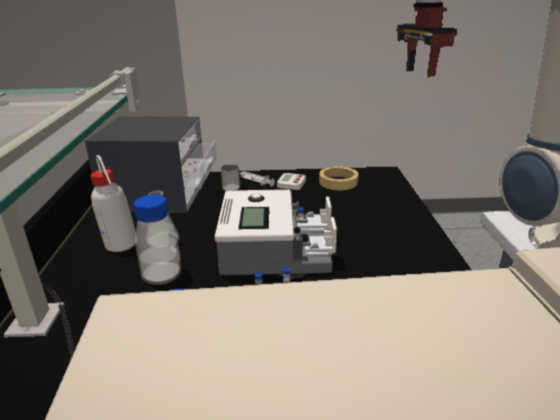

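apply_moves --series '[[1,[0.035,-0.032,-0.004],[0,0,0]],[1,[0.035,-0.032,-0.004],[0,0,0]],[1,[0.035,-0.032,-0.004],[0,0,0]],[1,[0.035,-0.032,-0.004],[0,0,0]],[1,[0.035,-0.032,-0.004],[0,0,0]]]'

```text
time: 1.4
ee_pos: [0.3031, -0.3625, 0.2679]
orientation: [[0.951, 0.309, 0.0], [0.309, -0.951, -0.0], [0.0, 0.001, -1.0]]
wrist_force: [1.5, -0.2, 0.4]
grip_width: 0.0512
grip_force: 0.0
```

apply_moves --series '[[1,[0.035,-0.032,-0.004],[0,0,0]],[1,[0.035,-0.032,-0.004],[0,0,0]],[1,[0.035,-0.032,-0.004],[0,0,0]],[1,[0.035,-0.032,-0.004],[0,0,0]],[1,[0.035,-0.032,-0.004],[0,0,0]]]'

```text
time: 1.9
ee_pos: [0.42, -0.156, 0.2881]
orientation: [[0.951, 0.309, 0.001], [0.309, -0.951, -0.0], [0.001, 0.001, -1.0]]
wrist_force: [0.6, 0.3, -0.3]
grip_width: 0.0111
grip_force: 0.0
```

apply_moves --series '[[1,[0.01,-0.032,-0.004],[0,0,0]],[1,[0.0,-0.032,-0.004],[0,0,0]],[1,[0,0,0],[0,0,8]],[1,[0,0,0],[0,0,8]],[1,[0,0,0],[0,0,2]]]'

```text
time: 2.4
ee_pos: [0.4092, -0.0935, 0.296]
orientation: [[1.0, -0.003, 0.001], [-0.003, -1.0, -0.0], [0.001, 0.0, -1.0]]
wrist_force: [0.1, -0.4, 0.3]
grip_width: 0.0002
grip_force: 0.0
```

```bash
cat > look.py <<'E'
from h import *
import sys
s=arm.sense();print(s["time"],np.round(s["ee_pos"],4),np.round(s["orientation"],3).tolist(),s["grip_width"])
info=vision.camera_info("wrist");im=vision.capture("wrist");cv2.imwrite("pics/%s.png"%sys.argv[1],im)
print(np.round(info["T"],3).tolist())
Z=dict(plate_left=.06,plate_right=.06,start_key_top=.093,vial_mid=.049,plug_mid=.043,pocket_left=.032,pocket_right=.032)
for t,z in Z.items():
    for l in nets.landmark_of("wrist",t)[:2]:
        print(t,np.round(l["uv"]),round(l["confidence"],2),np.round(onz(ray("wrist",l["uv"],info),z),4))
E
python3 look.py c
```

```text
2.4 [ 0.4092 -0.0935  0.296 ] [[1.0, -0.003, 0.001], [-0.003, -1.0, -0.0], [0.001, 0.0, -1.0]] 0.0001808480158657241
[[-0.003, -0.969, -0.248, 0.477], [-1.0, 0.003, 0.0, -0.094], [0.0, 0.248, -0.969, 0.433], [0.0, 0.0, 0.0, 1.0]]
plate_left [189. 109.] 0.76 [0.5005 0.0135 0.06  ]
plate_right [261. 108.] 0.72 [ 0.4987 -0.0707  0.06  ]
vial_mid [263.  58.] 0.57 [ 0.5596 -0.0725  0.049 ]
plug_mid [194.  66.] 0.48 [0.5546 0.0122 0.043 ]
plug_mid [136.  19.] 0.17 [0.6282 0.092  0.043 ]
pocket_left [195.  66.] 0.97 [0.5567 0.0138 0.032 ]
pocket_right [262.  62.] 0.82 [ 0.5584 -0.071   0.032 ]
```

View pics/c.png

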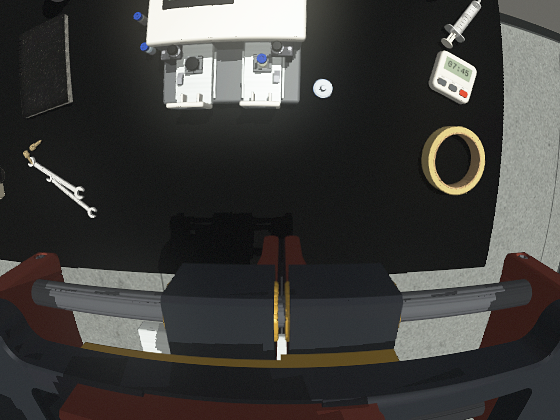

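Picture c: the vial (blue cap) sits in the right carriage at about (262,58), the black plug in the left at (193,64). I'll descend in front of the right plate.

apply_moves --series '[[1,[0.008,-0.0045,0.03],[0,0,0]],[1,[0.008,-0.0045,0.03],[0,0,0]],[1,[0.008,-0.0045,0.03],[0,0,0]],[1,[0.008,-0.0045,0.03],[0,0,0]],[1,[0.008,-0.0045,0],[0,0,1.5]]]'

```text
time: 3.3
ee_pos: [0.4475, -0.0708, 0.1704]
orientation: [[1.0, -0.026, -0.008], [-0.026, -1.0, 0.002], [-0.008, -0.002, -1.0]]
wrist_force: [-0.0, 1.1, -0.8]
grip_width: 0.0008
grip_force: 0.0
```

```bash
python3 look.py d; python3 - <<'E'
from h import *
print(tri([ray("scene",(302,199)),ray("side",(257.5,197))]))
E
```

```text
3.3 [ 0.4475 -0.0708  0.1704] [[1.0, -0.026, -0.008], [-0.026, -1.0, 0.002], [-0.008, -0.002, -1.0]] 0.0007911589568262382
[[-0.026, -0.966, -0.257, 0.516], [-1.0, 0.025, 0.008, -0.073], [-0.002, 0.257, -0.966, 0.307], [0.0, 0.0, 0.0, 1.0]]
plate_left [171. 152.] 0.65 [0.4984 0.0149 0.06  ]
plate_right [280. 146.] 0.66 [ 0.4997 -0.0713  0.06  ]
vial_mid [279.  70.] 0.82 [ 0.559  -0.0714  0.049 ]
plug_mid [177.  83.] 0.8 [0.5556 0.0125 0.043 ]
pocket_left [183.  84.] 0.91 [0.556  0.0113 0.032 ]
pocket_left [522.  99.] 0.26 [ 0.552  -0.3189  0.032 ]
pocket_right [281.  77.] 0.95 [ 0.5561 -0.0729  0.032 ]
pocket_right [102.  21.] 0.59 [0.6299 0.093  0.032 ]
(array([ 0.63820657, -0.08434999,  0.08663456]), [0.0008818228254901366, 0.0008818228254901372])
```

View pics/d.png

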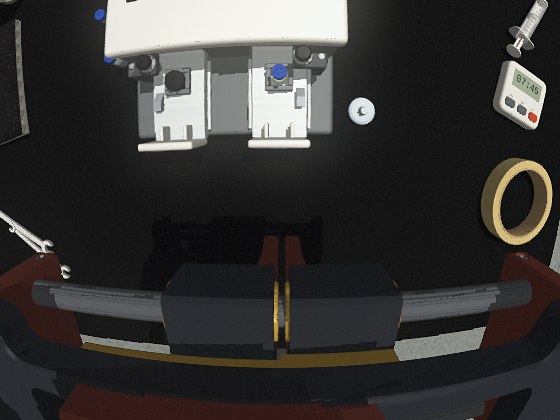

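Picture d: right plate at (280,144) with the vial behind at (279,71), fingers in line with it. Go down and push.

apply_moves --series '[[1,[0,0,0.035],[0,0,0]],[1,[0,0,0.035],[0,0,0]],[1,[0,0,0.025],[0,0,0]],[1,[0.014,0,0],[0,0,0]],[1,[0.014,0,0],[0,0,0]]]'

```text
time: 4.2
ee_pos: [0.4768, -0.0722, 0.0799]
orientation: [[1.0, -0.026, -0.001], [-0.026, -1.0, 0.0], [-0.001, -0.0, -1.0]]
wrist_force: [-0.8, 0.1, -0.5]
grip_width: 0.0001
grip_force: 0.0
```

apply_moves --series '[[1,[0.005,0,0],[0,0,0]],[1,[0.005,0,0],[0,0,0]],[1,[0.005,0,0],[0,0,0]],[1,[0.005,0,0],[0,0,0]],[1,[0.0,0,0],[0,0,0]]]'

```text
time: 4.7
ee_pos: [0.4967, -0.0727, 0.081]
orientation: [[1.0, -0.026, -0.002], [-0.026, -1.0, -0.0], [-0.002, 0.0, -1.0]]
wrist_force: [-5.6, -0.7, 4.0]
grip_width: 0.0001
grip_force: 2.6
```

apply_moves --series '[[1,[0.007,0,0],[0,0,0]],[1,[0.007,0,0],[0,0,0]],[1,[0.007,0,0],[0,0,0]],[1,[0.007,0,0],[0,0,0]],[1,[0.005,0,0],[0,0,0]]]'

```text
time: 5.2
ee_pos: [0.5287, -0.0736, 0.0809]
orientation: [[1.0, -0.026, -0.004], [-0.026, -1.0, -0.0], [-0.004, 0.0, -1.0]]
wrist_force: [-8.6, -0.1, 5.1]
grip_width: 0.0002
grip_force: 4.4
```

apply_moves --series '[[1,[0.004,0,0],[0,0,0]],[1,[0.004,0,0],[0,0,0]],[1,[0.003,0,0],[0,0,0]],[1,[0,0,0],[0,0,0]],[1,[0,0,0],[0,0,0]]]'

```text
time: 5.7
ee_pos: [0.5386, -0.0738, 0.0809]
orientation: [[1.0, -0.026, -0.006], [-0.026, -1.0, 0.0], [-0.006, -0.0, -1.0]]
wrist_force: [-13.6, 0.5, 7.3]
grip_width: 0.0006
grip_force: 6.8
```

apply_moves --series '[[1,[0.003,0,0],[0,0,0]],[1,[0.002,0,0],[0,0,0]],[1,[0,0,0],[0,0,0]],[1,[0,0,0],[0,0,0]],[1,[0,0,0],[0,0,0]]]'

```text
time: 6.2
ee_pos: [0.5389, -0.0738, 0.0809]
orientation: [[0.999, -0.026, -0.018], [-0.026, -1.0, 0.001], [-0.018, -0.0, -1.0]]
wrist_force: [-36.0, 1.5, 20.2]
grip_width: 0.0003
grip_force: 17.9
```

Hard against the stop. Let go.

apply_moves --series '[[1,[-0.008,0,0],[0,0,0]],[1,[-0.008,0,0],[0,0,0]],[1,[-0.015,0,0],[0,0,0]],[1,[-0.03,0,0],[0,0,0]],[1,[0,0,0],[0,0,0]]]'

```text
time: 6.7
ee_pos: [0.483, -0.0722, 0.0803]
orientation: [[1.0, -0.026, -0.001], [-0.026, -1.0, 0.0], [-0.001, -0.0, -1.0]]
wrist_force: [0.4, 0.6, 0.3]
grip_width: 0.0002
grip_force: 0.0
```

apply_moves --series '[[1,[0,0,-0.03],[0,0,0]],[1,[0,0,-0.04],[0,0,0]],[1,[0,0,-0.04],[0,0,0]],[1,[0,0,0],[0,0,0]],[1,[0,0,0],[0,0,0]]]'

```text
time: 7.2
ee_pos: [0.4863, -0.0725, 0.1919]
orientation: [[1.0, -0.025, 0.003], [-0.025, -1.0, -0.001], [0.003, 0.001, -1.0]]
wrist_force: [0.1, -0.3, -0.9]
grip_width: 0.0006
grip_force: 0.0
```

```bash
python3 look.py e; python3 - <<'E'
from h import *
im=[vision.capture(c) for c in("scene","side")]
R=[]
for c in("scene","side"):
    L=nets.landmark_of(c,"start_key_top");print(c,[(np.round(l["uv"],1).tolist(),round(l["confidence"],2)) for l in L])
a=[cv2.resize(im[0][150:270,200:360],None,fx=4,fy=4,interpolation=2),cv2.resize(im[1][170:290,200:360],None,fx=4,fy=4,interpolation=2)]
cv2.imwrite("pics/f.png",cv2.resize(np.hstack(a),(800,300)))
E
```

```text
7.2 [ 0.4863 -0.0725  0.1919] [[1.0, -0.025, 0.003], [-0.025, -1.0, -0.001], [0.003, 0.001, -1.0]] 0.0006239495316036543
[[-0.026, -0.969, -0.246, 0.553], [-1.0, 0.025, 0.006, -0.074], [0.001, 0.246, -0.969, 0.329], [0.0, 0.0, 0.0, 1.0]]
plate_left [183. 193.] 0.67 [0.5012 0.0129 0.06  ]
plate_right [279. 146.] 0.61 [ 0.5381 -0.0716  0.06  ]
start_key_top [286.  14.] 0.94 [ 0.6398 -0.0795  0.093 ]
plug_mid [185. 128.] 0.72 [0.5569 0.0123 0.043 ]
pocket_left [189. 128.] 0.71 [0.5573 0.0113 0.032 ]
scene [([299.0, 198.8], 0.39)]
side [([311.9, 212.5], 0.62), ([257.0, 195.2], 0.38)]
```

View pics/e.png

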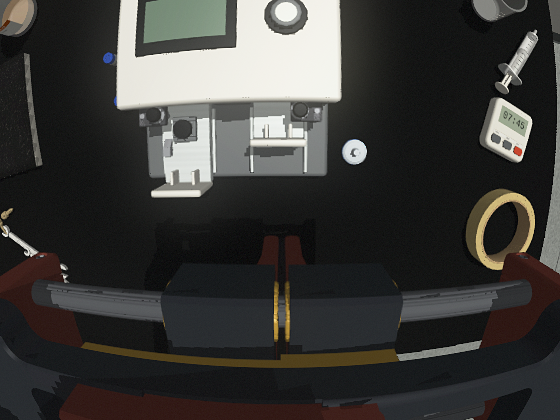

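View pics/f.png

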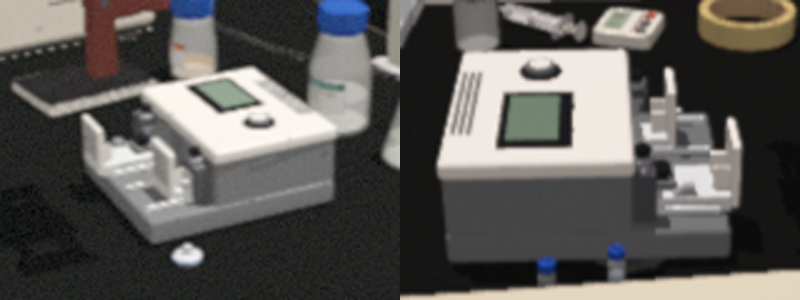

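Pictures e and f: right carriage latched (plate at (279,143), about 39 mm in), left out; key at (286,13). Move nearer and re-measure the key.

apply_moves --series '[[1,[0.03,0.001,0],[0,0,0]],[1,[0.03,0.001,0],[0,0,0]],[1,[0.02,0.001,0],[0,0,0]],[1,[0,0,0],[0,0,0]],[1,[0,0,0],[0,0,0]]]'

```text
time: 8.3
ee_pos: [0.5647, -0.0773, 0.1902]
orientation: [[1.0, -0.025, -0.001], [-0.025, -1.0, 0.0], [-0.001, -0.0, -1.0]]
wrist_force: [-0.5, 0.5, 0.8]
grip_width: 0.0004
grip_force: 0.0
```

```bash
python3 look.py g; python3 - <<'E'
from h import *
# two wrist views of the key: e (stored pose) and now
T=np.array([[-0.026,-0.969,-0.246,0.553],[-1,0.025,0.006,-0.074],[0.001,0.246,-0.969,0.329],[0,0,0,1]])
i=vision.camera_info("wrist");L=nets.landmark_of("wrist","start_key_top")
print(tri([ray("wrist",(286,13.5),dict(i,T=T)),ray("wrist",L[0]["uv"],i)]))
E
```

```text
8.3 [ 0.5647 -0.0773  0.1902] [[1.0, -0.025, -0.001], [-0.025, -1.0, 0.0], [-0.001, -0.0, -1.0]] 0.0004341344384304316
[[-0.026, -0.968, -0.25, 0.633], [-1.0, 0.025, 0.007, -0.079], [-0.0, 0.25, -0.968, 0.327], [0.0, 0.0, 0.0, 1.0]]
plate_left [188. 279.] 0.64 [0.497  0.0129 0.06  ]
plate_left [504. 196.] 0.41 [ 0.5707 -0.3011  0.06  ]
plate_right [276. 235.] 0.7 [ 0.5399 -0.0718  0.06  ]
start_key_top [281. 114.] 0.69 [ 0.6408 -0.0792  0.093 ]
vial_mid [280. 116.] 0.39 [ 0.6412 -0.0783  0.049 ]
plug_mid [183. 219.] 0.78 [0.5506 0.0159 0.043 ]
plug_mid [189. 209.] 0.33 [0.5606 0.0083 0.043 ]
pocket_left [188. 210.] 0.75 [0.557  0.0135 0.032 ]
(array([ 0.64125991, -0.07957015,  0.08725325]), [0.0003006798509401523, 0.00030067985094016164])
```

View pics/g.png

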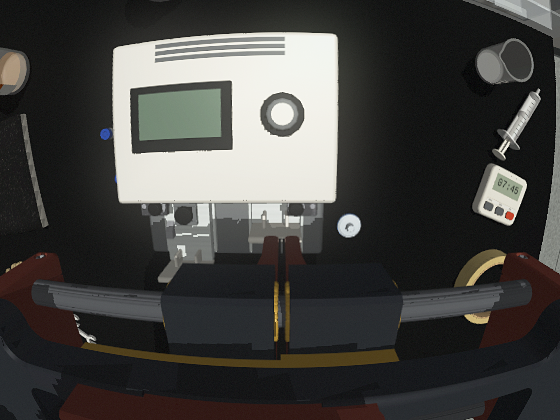

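Picture g: key at (282,114), right carriage still latched. Move over it and descend.

apply_moves --series '[[1,[0.028,0,0],[0,0,0]],[1,[0.028,0,0],[0,0,0]],[1,[0.02,0,0],[0,0,0]],[1,[0,0,0.03],[0,0,0]],[1,[0,0,0.03],[0,0,0]]]'

```text
time: 9.25
ee_pos: [0.6421, -0.0794, 0.1309]
orientation: [[1.0, -0.025, 0.003], [-0.025, -1.0, -0.0], [0.003, 0.0, -1.0]]
wrist_force: [-0.7, -0.6, 0.5]
grip_width: 0.0003
grip_force: 0.0
```

apply_moves --series '[[1,[0,0,0.005],[0,0,0]],[1,[0,0,0.003],[0,0,0]],[1,[0,0,0.003],[0,0,0]],[1,[0,0,0.002],[0,0,0]],[1,[0,0,0],[0,0,0]]]'

```text
time: 9.75
ee_pos: [0.6414, -0.0794, 0.1189]
orientation: [[1.0, -0.026, 0.002], [-0.026, -1.0, -0.0], [0.002, 0.0, -1.0]]
wrist_force: [-0.0, 0.4, 0.6]
grip_width: 0.0005
grip_force: 0.0
```

apply_moves --series '[[1,[0,0,0.002],[0,0,0]],[1,[0,0,0.002],[0,0,0]],[1,[0,0,0.001],[0,0,0]],[1,[0,0,0.001],[0,0,0]],[1,[0,0,0],[0,0,0]]]'

```text
time: 10.25
ee_pos: [0.6416, -0.0794, 0.1143]
orientation: [[1.0, -0.026, 0.003], [-0.026, -1.0, -0.001], [0.003, 0.0, -1.0]]
wrist_force: [-3.8, 0.1, 9.3]
grip_width: 0.0002
grip_force: 4.7
```

Fully down (9 N). Lift off and check.

apply_moves --series '[[1,[0,0,0],[0,0,0]],[1,[0,0,-0.015],[0,0,0]],[1,[0,0,-0.03],[0,0,0]],[1,[0,0,-0.04],[0,0,0]],[1,[-0.03,0,0],[0,0,0]]]'

```text
time: 10.75
ee_pos: [0.6146, -0.079, 0.2036]
orientation: [[1.0, -0.025, 0.011], [-0.025, -1.0, -0.002], [0.011, 0.002, -1.0]]
wrist_force: [-0.3, 0.6, 1.1]
grip_width: 0.0007
grip_force: 0.0
```

apply_moves --series '[[1,[-0.05,0,-0.01],[0,0,0]],[1,[-0.05,0,-0.01],[0,0,0]],[1,[0,0,0],[0,0,0]],[1,[0,0,0],[0,0,0]],[1,[0,0,0],[0,0,0]]]'

```text
time: 11.25
ee_pos: [0.5137, -0.0761, 0.2164]
orientation: [[1.0, -0.026, 0.0], [-0.026, -1.0, 0.0], [0.0, -0.0, -1.0]]
wrist_force: [0.9, -0.4, -0.0]
grip_width: 0.0002
grip_force: 0.0
```

```bash
python3 look.py k
```

```text
11.25 [ 0.5137 -0.0761  0.2164] [[1.0, -0.026, 0.0], [-0.026, -1.0, 0.0], [0.0, -0.0, -1.0]] 0.00020386223846713885
[[-0.026, -0.968, -0.249, 0.581], [-1.0, 0.025, 0.006, -0.078], [-0.0, 0.249, -0.969, 0.354], [0.0, 0.0, 0.0, 1.0]]
plate_left [186. 216.] 0.98 [0.5002 0.0169 0.06  ]
plate_right [275. 171.] 0.81 [ 0.541  -0.0708  0.06  ]
plate_right [119.  87.] 0.73 [0.6311 0.0785 0.06  ]
start_key_top [279.  57.] 0.69 [ 0.6381 -0.0774  0.093 ]
start_key_top [132. 125.] 0.3 [0.5907 0.0492 0.093 ]
plug_mid [190. 156.] 0.66 [0.5565 0.0129 0.043 ]
pocket_left [192. 154.] 0.58 [0.5576 0.0128 0.032 ]
pocket_left [279.  59.] 0.4 [ 0.6493 -0.0769  0.032 ]
pocket_right [196. 156.] 0.25 [0.5554 0.0097 0.032 ]
```

View pics/k.png

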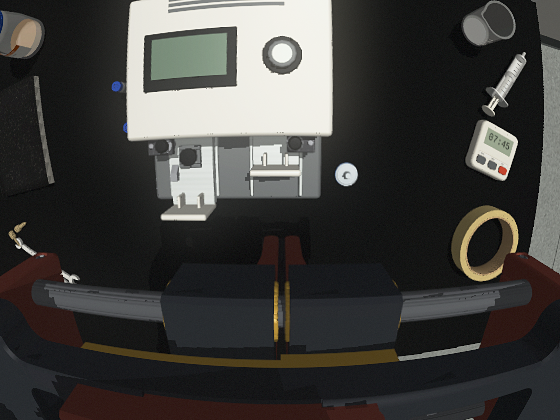

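Picture k: right carriage latched (275,171), left out with its plug (190,156), key up (281,54), robot clear.

```bash
python3 -c "
from cell import arm
print(arm.hand_in())"
```

```text
the job is handed in; nothing more can be done
None
```

I pushed the vial's carriage (the right one) to its stop and released it; it latched about 39 mm in. I then pressed the start key fully down and it came back up. The plug's carriage stayed out, nothing else looked disturbed in the last picture, and the job is handed in, though no verdict was returned.

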